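# Set up a sample tile and hold the shard chest open

## Robot

A 6-joint arm with a two-finger parallel gripper is mounted at the origin on the work surface. World frame = base frame: x ahead of the robot, y to its left, z up, the work surface at z = 0. Lengths are in mm, angles in rad, forces in N, time in s.
With the tool pointing down it reaches from about 275 to 825 mm from the base axis. Payload 5.2 kg.
Tool frame: the origin (TCP) lies at the very end of the fingers, on their centre line; the grasp point (between the pads) lies 19 mm behind it; z points along the fingers, y is the line along which they close (so a half turn about z gives the same grasp; the last joint's range is limited). The gripper opens to 93 mm and grips with 3 to 60 N. Pads are 15 mm wide; open, the fingers measure 128 mm over their backs; the gripper's body (75 mm by 188 mm) begins 65 mm behind the grasp point.
Start: joints at [1.053, 0.259, 1.535, -0, 1.348, -0.203], TCP at [170.272, 522.984, 218.653] pointing down, gripper open.
Joint ranges: [-3.14, 3.14], [-0.91, 2.08], [0.19, 2.58], [-1.22, 4.36], [0.22, 2.71], [-3.12, 3.12]. Speed limits (rad/s): [2.57, 2.57, 3.14, 3.14, 3.14, 3.14].

## Interface

Orientations are given as [roll, pitch, yaw] about the fixed x, y, z axes, in that order (R = Rz(yaw) Ry(pitch) Rx(roll)).
In Python, from bench import robot gives the robot as it stands. The module is installed in compiled form; this text tells all that it offers. Calls block until the motion is done:
- robot.move_ptp(position, orientation): joint-space move of the TCP to a pose.
- robot.move_linear(position, ori=None, speed=150, f_stop=None): straight line of the TCP; ori=None keeps the orientation; speed is the mean speed in mm/s. With f_stop (N) it stops when the force on the tool has changed by that much, and returns True; else False.
- robot.move_j(angles): joint-space move.
- robot.move_gripper(opening): opening from 0.0 (shut) to 1.0 (fully open); the grip force is fixed at half the most; returns when the fingers have stopped.
- robot.sleep(seconds).
- robot.inverse_kinematics(position, orientation): joint angles nearest the present ones, or None.
- robot.get_image(name): name is "scene" or "top" or "wrist"; returns a dict with "img" (400x640x3 uint8, blue, green, red), "fovy" (degrees; the focal length in pixels is half the picture's height over the tangent of half this angle, whatever the lens; pixels are square), "cx", "cy" (the principal point, pixels), "k1" (the pictures are not rectified: a ray, as slopes to the right and down, at radius r is drawn at 1 + k1 r^2 times it, then the intrinsics apply), "eye" and "orientation" of the camera in the world. Camera axes: x right, y down, z forward; pixel columns grow to the right and rows downward; lengths in mm; the calibration is good to about 2 mm. A picture is of the moment at which its call begins. There is no depth.
A pose or a line that the arm cannot do raises robot.MotionError and nothing moves.
- robot.hand_in(): hands the job in; it is judged then, once.
Readings, each from a call of its own:
- robot.current_t(): time.
- robot.current_qpos(): joint angles.
- robot.current_joint_vel(): joint speeds.
- robot.current_joint_efforts(): joint torques, N m.
- robot.current_tcp_pos(): TCP position.
- robot.current_eef_rot(): TCP orientation.
- robot.current_contact_force(): force on the tool from outside, world axes, zero at the start.
- robot.current_ft_torque(): the same for the moment, N m.
- robot.current_gripper_width(): opening from 0.0 (shut) to 1.0 (fully open).
- robot.current_finger_force(): force on a finger pad.
Only numpy, scipy, OpenCV 4.12 (cv2) and the standard library are available. Lean on these libraries where they do the work, as an engineer would, in place of code of your own. Each camera call takes 0.05 s, during which the arm holds its last target. There are 200 camera calls.

## Task

I want to match mosaic pieces to the tall tile: slide it straight up out of the slotted rack and stand it upright in the groove of the stand, lowering it in rather than dropping it, with no part hanging past the groove's ends, and let it go. Then raise the lid of the shard chest by its bow handle and hold it open at 60 degrees from closed while I pick pieces: it falls shut if released, so finish with the gripper still holding it there. Leave everything else where it is.

Things in the scene. Friction and masses are not known exactly. Their poses are not given: they have to be found in the camera images.
- tall_tile: The tall tile: white glazed ceramic with blue bands, a thin upright plate 8 thick (its x) by 70 wide (its y) by 125 tall (its z), about 150 g; told from the two other tiles in the rack by being taller and narrower. Origin at the centre of its bottom edge. It starts in any of the rack's three slots and may lean there by up to 4 degrees.
- rack: Slotted wooden rack, fixed, 166 (x) by 124 (y) by 62 tall, origin at the centre of its underside. Three slots run along its y, at x = -50, 0 and +50 mm, each 11 wide between two thin fins that reach 62 above the bench; the slot floor is 12 above the bench, so the tall tile's top edge is at 137 and it stands 75 mm proud of the fins. The square tiles reach 102. A tile is free once raised 50 mm.
- stand: Wooden stand, fixed: a block 64 (x) by 150 (y) by 40 tall, origin at the centre of its underside. One groove runs along its y through the middle, open at both ends, 14 wide, its floor 12 above the bench (28 deep). A tile standing in it may lean by up to 12 degrees.
- chest: Plywood shard chest, fixed, 170 (x) by 240 (y) by 80 tall, with a 10 thick lid on top; origin at the centre of its underside. Its front (lid handle) is on its -x side and the hinge along its +x rim. Broken pieces fill it.
- lid_hinge (a point): Middle of the lid's hinge axis, which runs along the chest's y: 85 mm to +x of the chest's origin and 80.5 above the bench. Its own frame turns with the lid.
- lid_bar (a point): Middle of the lid's bow handle: a steel round bar of 12 diameter and 110 length along the chest's y, held by a leg at each end, level with the lid and 45 mm (bar centre) out from its front edge; 85.5 above the bench when closed. It is 215 mm from the hinge axis (and 5 above it) and travels up and towards the hinge on a circle about it. The finger space inside the bow is 39 by 98 mm.
- lid (a joint): Lid angle in rad: 0 closed, growing as it opens; 60 degrees is 1.047. The lid weighs about 350 g, swings freely, falls shut from any angle and stops at 1.35.
- square_tile_a: Square tile, 90 by 90 by 8, white with blue bands, in a slot of the rack; origin at its bottom edge. To be left.
- square_tile_b: The other square tile, the same, in another slot. To be left.
- nippers: Tile nippers with orange handles, 170 long, 14 tall, lying on the bench before the rack (its -x side). To be left.
- screwdriver: Screwdriver with a red handle, 170 long, lying on the bench behind the chest. To be left.
- bottle: Clear bottle with a white cap, 60 across, 150 tall, standing behind the stand. To be left.
- shard: Broken piece of terracotta, about 70 by 50 by 8, on the bench before the stand. To be left.
Not all that is in view belongs to the job. Leave any green look-alike of the tall_tile alone.

How it is judged (in metres and radians):
On the way, in this order (a step that is already met when the one before it is completed fails the run):
1. the tall tile is held by the fingers, clear above the rack (height (world z) of tall_tile above 0.07 m and angle between tall_tile's own z axis and vertical below 0.4 rad and contact force between the fingers and tall_tile above 0.5 N), for 0.1 s.
2. the tall tile stands in the stand's groove, let go, with the lid still shut (x of tall_tile in the frame of stand between -0.009 and 0.009 m and y of tall_tile in the frame of stand between -0.04 and 0.04 m and z of tall_tile in the frame of stand below 0.02 m and angle between tall_tile's own z axis and vertical below 0.3 rad and angle between the x axis of tall_tile and the x axis of stand, either way round below 0.35 rad and contact force between the fingers and tall_tile below 0.05 N and value of joint lid below 0.1 rad), for 0.2 s.
At the end, for the whole second after the job is handed in: The fingers hold the lid still at 60 +- 7 degrees (over 0.3 N), and the untouched tall tile stands in the stand's groove: within 8 mm of its floor, 9 mm of its midline, 40 mm of its middle, leaning under 17 degrees and turned under 20 (x of tall_tile in the frame of stand between -0.009 and 0.009 m and y of tall_tile in the frame of stand between -0.04 and 0.04 m and z of tall_tile in the frame of stand below 0.02 m and angle between tall_tile's own z axis and vertical below 0.3 rad and angle between the x axis of tall_tile and the x axis of stand, either way round below 0.35 rad and contact force between the fingers and tall_tile below 0.05 N and value of joint lid between 0.925 and 1.169 rad and velocity of joint lid between -0.05 and 0.05 rad/s and contact force between the fingers and chest above 0.3 N); the arm keeps its last pose, push and grip.
It fails at once if the tall tile is let go in the air (height (world z) of tall_tile above 0.05 m and contact force between the fingers and tall_tile below 0.01 N).
It fails at once if one of the other things is moved more than 25 mm (distance of any of square_tile_a, square_tile_b, nippers, screwdriver, bottle, shard from where it was at the start of the episode above 0.025 m).
It also fails if it takes over 62 s, if anything falls off the work surface, if the arm or the gripper's body presses on something with over 40 N, if the wrist force passes 120 N, or if a joint passes its speed limit or range.

## Working session

There is one attempt and no reset: what is moved stays moved. The work goes in short steps, each a Python script; the robot and the scene stay as the last script left them, time stands still between calls to the robot, and variables do not carry over. Pictures are saved under pics/ and viewed, at most 10 in all, crops included, and the job is handed in when it is done.

```bash
mkdir -p pics; python3 - <<'E'
from bench import robot
import cv2,json,numpy as np
for n in ["scene","top"]:
    d=robot.get_image(n); cv2.imwrite(f"pics/{n}0.png",d["img"])
    d={k:(np.asarray(v).tolist()) for k,v in d.items() if k!="img"}; print(n,d); json.dump(d,open(f"{n}0.json","w"))
print(robot.current_tcp_pos(),robot.current_eef_rot(),robot.current_t())
E
```

```text
scene {'fovy': 56.62224003653783, 'cx': 317.87058035004213, 'cy': 193.40142603887244, 'k1': -0.024626925642289216, 'eye': [827.578509127756, -443.00635639108015, 750.5028051787973], 'orientation': [-2.491676900808935, -0.003534862094457969, 0.5270305509652522]}
top {'fovy': 51.67528833833214, 'cx': 318.5200616520311, 'cy': 198.29123156171082, 'k1': -0.09306318262111317, 'eye': [458.4314438516601, 17.709631475538952, 1134.5374921564983], 'orientation': [-3.053647785866512, -0.018041060544422116, -1.5584820914166413]}
[170.06133038 522.55514075 217.91592378] [-3.14001953e+00 -3.34808770e-04  2.82671731e+00] 0.1
```

View pics/scene0.png

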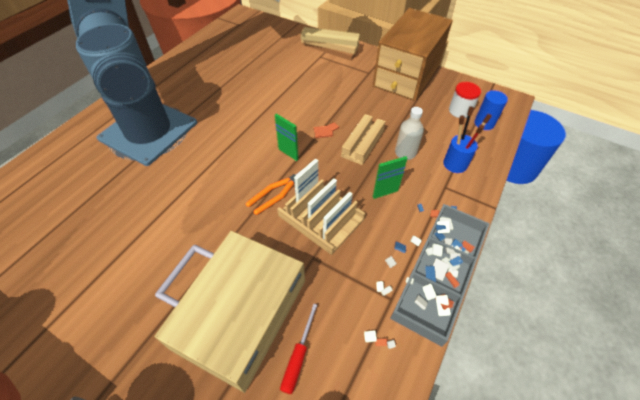

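View pics/top0.png

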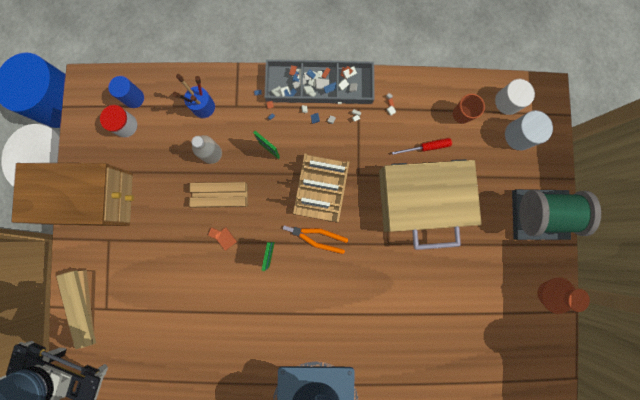

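The scene view shows the rack at (322,215), with the tall tile apparently in the slot nearest the robot. The stand is at (363,138), the chest at (232,305) with its handle at (185,275), and green decoys are at (287,137) and (390,178). In the top view the rack is at (321,187), the stand at (218,195), the chest at (431,195) and the bar at (438,246). Next I'll enlarge crops.

```bash
python3 - <<'E'
import cv2,numpy as np
t=cv2.imread("pics/top0.png");s=cv2.imread("pics/scene0.png")
def crop(im,x,y,w,h,k):
    c=cv2.resize(im[y:y+h,x:x+w],None,fx=k,fy=k,interpolation=cv2.INTER_CUBIC)
    for i in range((x+19)//20*20,x+w,20):
        cv2.line(c,((i-x)*k,0),((i-x)*k,6),(0,0,255),1); cv2.putText(c,str(i),((i-x)*k,16),0,.35,(0,0,255))
    for j in range((y+19)//20*20,y+h,20):
        cv2.line(c,(0,(j-y)*k),(6,(j-y)*k),(0,0,255),1); cv2.putText(c,str(j),(8,(j-y)*k+4),0,.35,(0,0,255))
    return c
a=crop(t,285,145,75,80,5);b=crop(t,180,170,75,50,5);c=crop(t,370,150,120,105,3)
M=np.zeros((600,800,3),np.uint8)
M[:400,:375]=a;M[:250,400:775]=b;M[260:575,400:760]=c
cv2.imwrite("pics/tc.png",M)
a=crop(s,265,145,110,110,4);b=crop(s,330,105,65,65,5);c=crop(s,150,225,165,165,2)
M[:]=0;M[:440,:440]=a;M[:325,450:775]=b;M[265+65:,450:780]=crop(s,150,225,110,90,3)[:270]
cv2.imwrite("pics/sc.png",M)
E
```

```text
(no output)
```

View pics/tc.png

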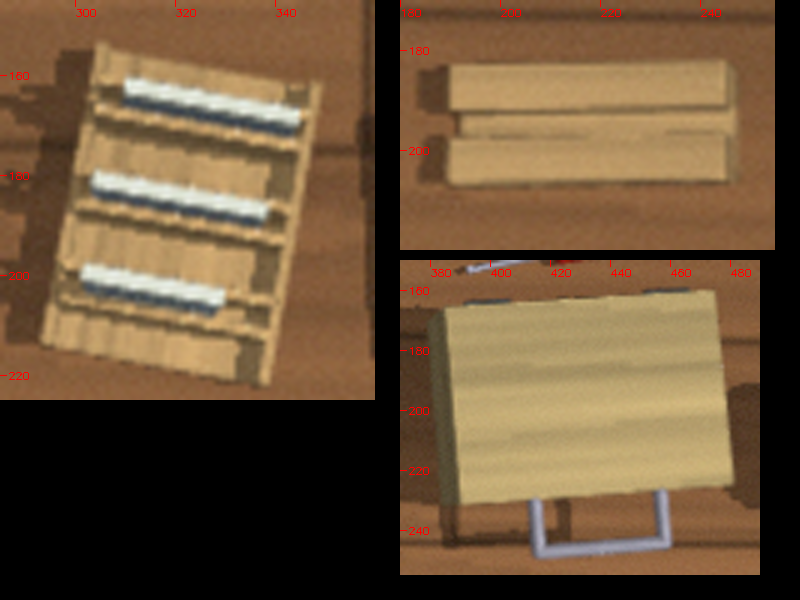

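View pics/sc.png

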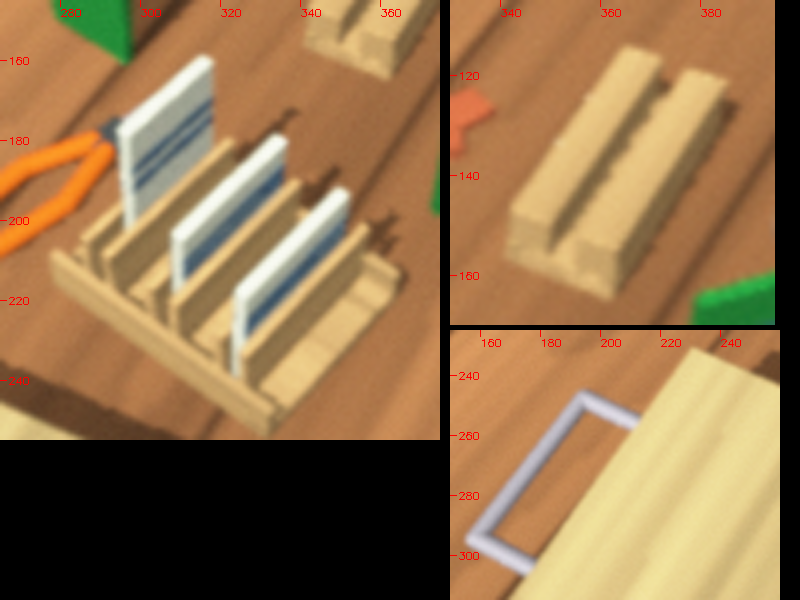

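The crops show the tall tile in the robot-side slot. Its top edge runs from top-view (301.2,199.2) to (329.8,204.4), and in the scene view from (316.8,160.2) to (295.8,177.7). The stand groove ends are at top (190,194.8) and (245.4,194.3), scene (374.6,117.8) and (352.2,150.6). The bar ends are at top (416.7,247) and (459.3,244.3), scene (194.3,246.7) and (157.3,295).

```bash
cat > h.py <<'E'
import numpy as np,cv2,json
from scipy.spatial.transform import Rotation as R
def cam(d):
    f=200/np.tan(np.radians(d["fovy"])/2)
    return np.array([[f,0,d["cx"]],[0,f,d["cy"]],[0,0,1]]),np.array([d["k1"],0,0,0,0.]),R.from_euler("xyz",d["orientation"]).as_matrix(),np.array(d["eye"])
def ray(d,p):
    K,D,M,e=cam(d); q=cv2.undistortPoints(np.array([[p]],float),K,D).ravel()
    v=M@np.array([*q,1]); return e,v/np.linalg.norm(v)
def onz(d,p,z): e,v=ray(d,p); return e+v*(z-e[2])/v[2]
def tri(obs):
    A=np.zeros((3,3));b=np.zeros(3);L=[]
    for d,p in obs:
        e,v=ray(d,p);P=np.eye(3)-np.outer(v,v);A+=P;b+=P@e;L.append((P,e))
    X=np.linalg.solve(A,b); return X,[float(np.linalg.norm(P@(X-e))) for P,e in L]
def proj(d,X):
    K,D,M,e=cam(d); return cv2.projectPoints(np.atleast_2d((np.asarray(X)-e)@M).astype(float),np.zeros(3),np.zeros(3),K,D)[0].reshape(-1,2)
T=json.load(open("top0.json"));S=json.load(open("scene0.json"))
E
python3 - <<'E'
from h import *
np.set_printoptions(precision=1,suppress=True)
def yaw(a,b): d=a-b; return np.degrees(np.arctan2(-d[0],d[1]))
for n,tp,sp,z in [("tile",[(300.8,198.8),(329.4,204)],[(316.4,159.8),(295.4,177.3)],137),("stand",[(189.6,194.4),(245,193.9)],[(374.2,117.4),(351.8,150.2)],40),("bar",[(416.4,246.7),(459,244)],[(194,246.4),(157,294.7)],85.5)]:
    Q=[tri([(T,a),(S,b)]) for a,b in zip(tp,sp)]
    for q,r in Q: print(n,q,np.round(r,1))
    Z=[onz(T,a,z)for a in tp];Y=[onz(S,a,z)for a in sp]
    m=lambda u:(u[0]+u[1])/2
    print(" top@z",m(Z),yaw(*Z),np.linalg.norm(Z[0]-Z[1])," scene@z",m(Y),yaw(*Y),np.linalg.norm(Y[0]-Y[1]))
C=[onz(T,(370+(x-400)/3-.3,150+(y-260)/3-.3),90) for x,y in [(443,309),(714,290),(734,484),(458,505)]]
print(np.array(C),np.mean(C,0),yaw(C[0],C[1]),yaw(C[3],C[2]))
St=[onz(T,(180+(x-400)/5-.4,170+y/5-.4),40) for x,y in [(450,65),(727,60),(727,180),(450,184)]]
print(np.array(St),np.mean(St,0),yaw(St[0],St[1]),yaw(St[3],St[2]))
E
```

```text
tile [544.3  43.3 134.5] [0.9 0.9]
tile [532.5 -26.1 138.1] [0.6 0.6]
 top@z [538.9   9.  137. ] -9.548938854693972 70.44202231898828  scene@z [538.1   7.5 137. ] -11.298405227379297 67.83612244754951
stand [560.1 343.6  38.9] [0.9 0.9]
stand [563.7 194.8  39.7] [0.6 0.6]
 top@z [562.5 269.5  40. ] 1.296200842192406 148.82640296838665  scene@z [561.6 267.9  40. ] 1.3752063256265445 147.73965710332445
bar [ 430.3 -250.4   91.4] [0.7 0.7]
bar [ 437.7 -362.5   88.4] [0.8 0.8]
 top@z [ 434.4 -307.1   85.5] 3.855074299084502 111.79512172804158  scene@z [ 430.8 -305.9   85.5] 4.667029247258687 113.9328540716848
[[ 636.4 -167.5   90. ]
 [ 657.8 -406.6   90. ]
 [ 489.  -420.6   90. ]
 [ 469.  -180.    90. ]] [ 563.1 -293.6   90. ] 5.117108863234658 4.752396543638861
[[592.6 345.2  40. ]
 [597.2 196.   40. ]
 [533.  194.2  40. ]
 [528.7 342.6  40. ]] [562.9 269.5  40. ] 1.7671416644467144 1.650748470897095
```

```bash
cat >> h.py <<'E'
def ori(psi): # tool down, closing along the object's x (yaw psi deg)
    return [np.pi,0,np.radians(psi+90)]
E
python3 - <<'E'
from h import *
from bench import robot
np.set_printoptions(precision=2,suppress=True)
for p in [(562,269,320),(538,8,320),(434,-306,300)]:
    for s in (90,-90): 
        q=robot.inverse_kinematics(p,[np.pi,0,np.radians(s)]); print(p,s,q)
M=np.zeros((600,800,3),np.uint8)
robot.move_gripper(0.43)
for i,(p,ps) in enumerate([((562,269,300),1.5),((538,8,330),-10.3)]):
    robot.move_ptp(p,ori(ps)); robot.sleep(.2)
    d=robot.get_image("wrist"); cv2.imwrite(f"pics/w{i}.png",d["img"])
    d={k:(np.asarray(v).tolist()) for k,v in d.items() if k!="img"}; json.dump(d,open(f"w{i}.json","w"));print(d,robot.current_tcp_pos(),robot.current_t())
    M[i*300:i*300+300,:480]=cv2.resize(cv2.imread(f"pics/w{i}.png"),(480,300))
cv2.imwrite("pics/w.png",M[:,:480])
E
```

```text
(562, 269, 320) 90 [ 0.27  0.35  1.16 -0.    1.63  0.27]
(562, 269, 320) -90 [ 0.27  0.35  1.16  0.    1.63 -2.87]
(538, 8, 320) 90 [-0.19  0.19  1.38  0.    1.57 -0.19]
(538, 8, 320) -90 [-0.19  0.19  1.38 -0.    1.57  2.95]
(434, -306, 300) 90 [-0.82  0.18  1.44  0.    1.52 -0.82]
(434, -306, 300) -90 [-0.82  0.18  1.44 -0.    1.52  2.32]
{'fovy': 64.49919681150361, 'cx': 317.6263231612511, 'cy': 201.5648307391191, 'k1': 0.005497366839416742, 'eye': [559.966208331982, 340.51048274143665, 465.735704731238], 'orientation': [2.88262106170168, 0.0009877165560958634, 0.02841796885472192]} [561.45 269.82 300.02] 3.0667
{'fovy': 64.49919681150361, 'cx': 317.6263231612511, 'cy': 201.5648307391191, 'k1': 0.005497366839416742, 'eye': [551.4105653125154, 78.70020982622064, 495.4520268365128], 'orientation': [2.8825640814526063, 0.001584013139507956, -0.17718090745433868]} [538.15   9.17 329.75] 4.35
```

View pics/w.png

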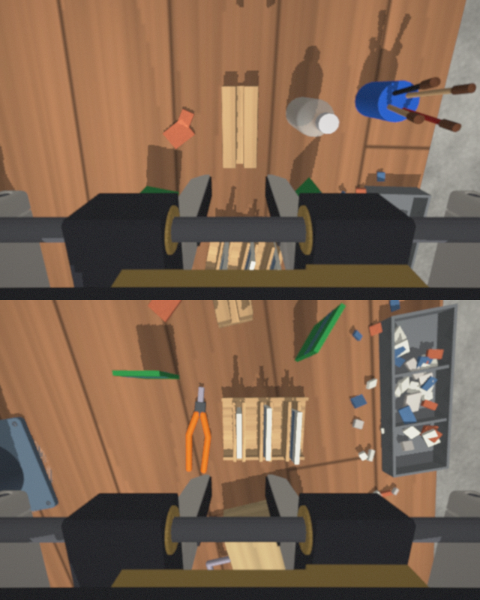

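The wrist views show the stand groove at about (318,170) full-res, and the rack at about (352,175) with the tall tile in the left slot at about (319,180). I'll enlarge these.

```bash
python3 - <<'E'
import cv2,numpy as np
def crop(im,x,y,w,h,k):
    c=cv2.resize(im[y:y+h,x:x+w],None,fx=k,fy=k,interpolation=cv2.INTER_CUBIC)
    for i in range((x+9)//10*10,x+w,10):
        cv2.line(c,((i-x)*k+k//2,0),((i-x)*k+k//2,6),(0,0,255),1); cv2.putText(c,str(i),((i-x)*k,16),0,.35,(0,0,255))
    for j in range((y+9)//10*10,y+h,10):
        cv2.line(c,(0,(j-y)*k+k//2),(6,(j-y)*k+k//2),(0,0,255),1); cv2.putText(c,str(j),(8,(j-y)*k+4),0,.35,(0,0,255))
    return c
M=np.zeros((600,800,3),np.uint8)
M[:,:300]=crop(cv2.imread("pics/w0.png"),290,108,60,120,5)
M[:500,310:795]=crop(cv2.imread("pics/w1.png"),288,123,97,100,5)
cv2.imwrite("pics/wc.png",M)
E
```

```text
(no output)
```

View pics/wc.png

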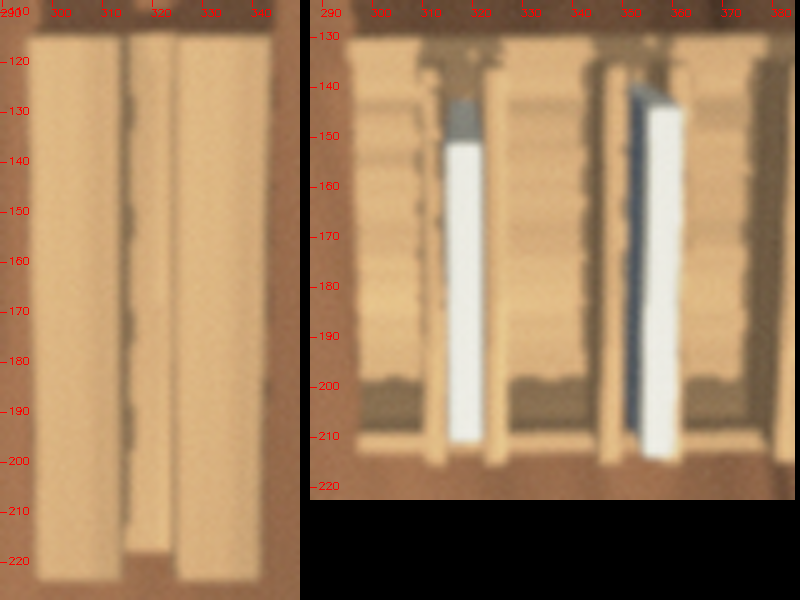

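In the enlarged crops the groove midline runs from (319.7,115) to (319.5,223.6) in w0. In w1 the tall tile's top edge runs from (318.4,151.2) to (318.7,210.6), and the slot midline at the fin tops from (318.3,136.2) to (318.7,215.6).

```bash
python3 - <<'E'
from h import *
np.set_printoptions(precision=2,suppress=True)
W0=json.load(open("w0.json"));W1=json.load(open("w1.json"))
def yaw(a,b): d=a-b; return np.degrees(np.arctan2(-d[0],d[1]))
def rep(n,d,a,b,z):
    A,B=onz(d,a,z),onz(d,b,z); print(n,(A+B)/2,yaw(A,B),np.linalg.norm(A-B))
rep("tile",W1,(318.4,151.2),(318.7,210.6),137)
rep("slot",W1,(318.3,136.2),(318.7,215.6),62)
rep("groove",W0,(319.7,115),(319.5,223.6),40)
for n,a,b in [("+y",(300.8,198.8),(318.4,151.2)),("-y",(329.4,204),(318.7,210.6))]: print("tile tri",n,*tri([(T,a),(W1,b)]))
for n,a,b in [("+y",(189.6,194.4),(319.7,115)),("-y",(245,193.9),(319.5,223.6))]: print("stand tri",n,*tri([(T,a),(W0,b)]))
E
```

```text
tile [539.34   8.48 137.  ] -9.824279378607054 69.50036719880273
slot [537.85  -0.05  62.  ] -9.826118672148421 111.465248396321
groove [564.23 269.68  40.  ] 1.6152033836976956 148.24862162770594
tile tri +y [544.93  43.33 139.85] [0.5082213686874566, 0.5082213686875902]
tile tri -y [533.26 -25.83 136.54] [0.14637404605262566, 0.1463740460525726]
stand tri +y [561.54 343.96  39.  ] [0.6338690297182369, 0.6338690297181448]
stand tri -y [565.36 195.19  38.31] [0.9988121150962741, 0.9988121150961901]
```

```bash
python3 - <<'E'
from h import *
from bench import robot
np.set_printoptions(precision=2,suppress=True)
o=ori(-9.8)
robot.move_linear((539.2,8.4,170),o,200)
print(robot.move_linear((539.2,8.4,86),o,100,f_stop=8),robot.current_tcp_pos(),robot.current_contact_force())
robot.move_gripper(0.0)
print(robot.current_gripper_width()*93,robot.current_finger_force(),robot.current_contact_force())
print(robot.move_linear((539.2,8.4,148),o,50,f_stop=25),robot.current_contact_force())
robot.move_linear((539.2,8.4,205),o,120)
robot.sleep(.2)
print(robot.current_tcp_pos(),robot.current_gripper_width()*93,robot.current_finger_force(),robot.current_contact_force(),robot.current_t())
d=robot.get_image("scene");cv2.imwrite("pics/s1.png",cv2.resize(d["img"][50:270,230:470],None,fx=2,fy=2))
E
```

```text
False [539.78   8.32  86.64] [-0.1   0.59  0.3 ]
8.289920277337298 30.000155568122864 [-0.44 -0.14  2.  ]
False [-0.36 -0.13 -1.5 ]
[538.57   8.53 203.92] 8.1770476407908 29.999662041664124 [-0.28  0.22 -1.47] 9.125
```

View pics/s1.png

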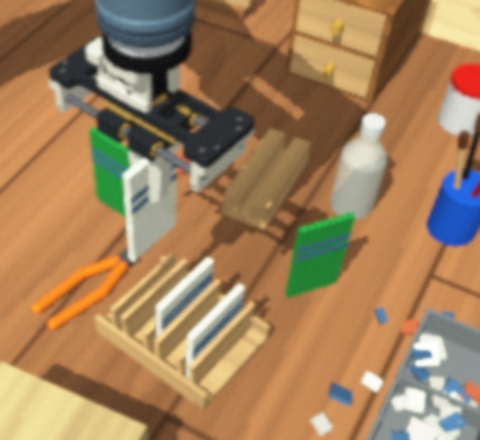

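The picture shows the tall tile held upright by the fingers above the rack, with the other tiles untouched.

```bash
python3 - <<'E'
from h import *
from bench import robot
np.set_printoptions(precision=2,suppress=True)
o=ori(1.6);x,y=563.6,269.5
robot.move_linear((x,y,205),o,200)
robot.move_linear((x,y,125),o,120)
robot.sleep(.2)
print(robot.current_tcp_pos(),robot.current_contact_force())
print(robot.move_linear((x,y,84),o,25,f_stop=5),robot.current_tcp_pos(),robot.current_contact_force(),robot.current_t())
d=robot.get_image("scene");cv2.imwrite("pics/s2.png",cv2.resize(d["img"][50:210,280:480],None,fx=3,fy=3))
E
```

```text
[564.19 269.68 126.04] [-0.09 -0.39 -2.11]
True [563.59 269.5   86.16] [-0.5  -0.55  5.22] 13.0583
```

View pics/s2.png

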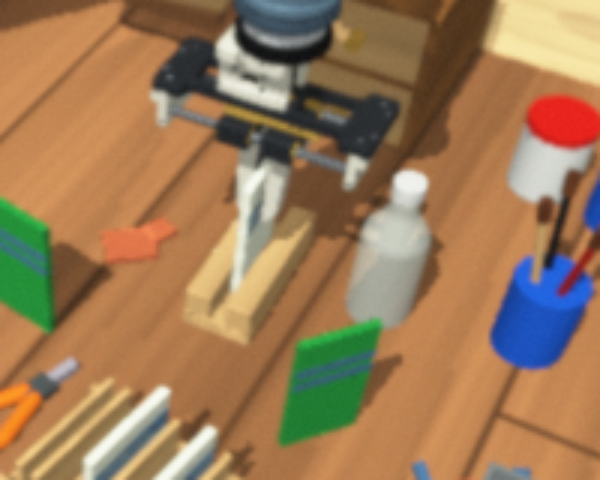

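The tile sits in the groove and stopped at floor height (86.2, against 86.6 in the rack). I'll release it, retreat and look at the bar.

```bash
python3 - <<'E'
from h import *
from bench import robot
np.set_printoptions(precision=2,suppress=True)
x,y=563.6,269.5
robot.move_gripper(0.34); robot.sleep(.4)
print(robot.current_finger_force(),robot.current_gripper_width()*93)
robot.move_linear((x,y,200),None,120)
robot.move_linear((480,100,260),None,250)
robot.move_ptp((434,-400,260),ori(4.8)); robot.sleep(.2)
M=np.zeros((600,640,3),np.uint8)
d=robot.get_image("wrist"); M[:400]=d["img"]; cv2.imwrite("pics/w2.png",d["img"])
json.dump({k:(np.asarray(v).tolist()) for k,v in d.items() if k!="img"},open("w2.json","w"));print(robot.current_tcp_pos(),robot.current_t())
d=robot.get_image("scene");M[400:,:300]=cv2.resize(d["img"][90:190,300:450],None,fx=2,fy=2)
d=robot.get_image("top");M[400:,320:620]=cv2.resize(d["img"][150:230,160:280],(300,200))
cv2.imwrite("pics/v2.png",M)
E
```

```text
0.0 31.500033087882468
[ 434.5  -399.31  260.21] 18.25
```

View pics/v2.png

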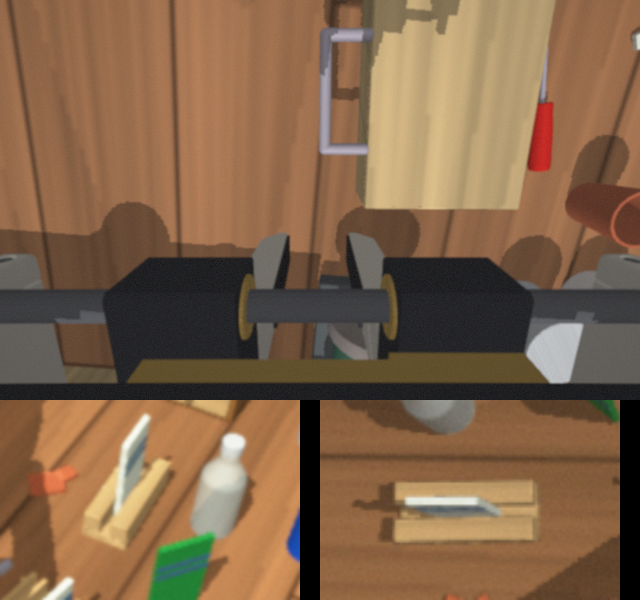

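The tile stands free in the groove. In the wrist view the bar's centreline runs from (326,31) to (325.5,151).

```bash
python3 - <<'E'
from h import *
from bench import robot
np.set_printoptions(precision=2,suppress=True)
W=json.load(open("w2.json"))
a,b=(326,31),(325.5,151)
A,B=onz(W,a,85.5),onz(W,b,85.5);dd=A-B
print(A,B,(A+B)/2,np.degrees(np.arctan2(-dd[0],dd[1])),np.linalg.norm(dd))
for t,w in [((416.4,246.7),a),((459,244),b)]: print(*tri([(T,t),(W,w)]))
p=np.radians(4.8);u=np.array([np.cos(p),np.sin(p)])
m=np.array([434,-307.])+u*215
for th in (0,30,60):
    t=np.radians(th); r=m+u*(-215*np.cos(t)+5*np.sin(t)); z=80.5+215*np.sin(t)+5*np.cos(t)
    print(th,r,z,robot.inverse_kinematics((*r,z-19),ori(4.8)))
E
```

```text
[ 430.08 -247.37   85.5 ] [ 440.23 -362.5    85.5 ] [ 435.15 -304.94   85.5 ] 5.038037306743865 115.58219307093042
[ 430.46 -249.3    93.47] [0.40627968426656863, 0.4062796842668107]
[ 439.18 -362.01   88.54] [0.9684516429077178, 0.9684516429076111]
0 [ 434. -307.] 85.5 [-0.83  0.38  1.78  0.    0.99 -0.91]
30 [ 465.19 -304.38] 192.33012701892218 [-0.78  0.3   1.59  0.    1.25 -0.86]
60 [ 545.44 -297.64] 269.19546181365433 [-0.68  0.37  1.3   0.    1.47 -0.76]
```

```bash
python3 - <<'E'
from h import *
from bench import robot
np.set_printoptions(precision=2,suppress=True)
o=ori(4.9)
robot.move_linear((434.7,-306,140),o,200)
print(robot.move_linear((434.7,-306,67.5),o,60,f_stop=6),robot.current_tcp_pos(),robot.current_contact_force())
robot.move_gripper(0.0); robot.sleep(.2)
print(robot.current_gripper_width()*93,robot.current_finger_force(),robot.current_contact_force(),robot.current_ft_torque(),robot.current_tcp_pos(),robot.current_t())
E
```

```text
False [ 434.95 -306.27   67.92] [ 1.25 -0.45  0.04]
11.10310695278967 29.992602467536926 [-5.75 -1.28  4.61] [-0.21  0.9   0.04] [ 434.14 -306.11   67.63] 21.3
```

```bash
python3 - <<'E'
from h import *
from bench import robot
np.set_printoptions(precision=2,suppress=True)
for x,z in [(433.7,64.5),(433.7,68.5)]:
    robot.move_gripper(0.3)
    robot.move_linear((x,-306,z),None,60); robot.sleep(.2); f=robot.current_contact_force()
    robot.move_gripper(0.0); robot.sleep(.2)
    print(x,z,robot.current_gripper_width()*93,robot.current_finger_force(),f,robot.current_contact_force(),robot.current_ft_torque(),robot.current_t())
E
```

```text
433.7 64.5 11.071850913546808 29.996877908706665 [-0.81  1.01 -0.62] [ 3.48  0.27 -0.91] [ 0.   -0.42 -0.01] 22.9083
433.7 68.5 11.170761513596272 29.995858669281006 [ 0.48 -0.43  0.86] [ 3.73 -0.18 -1.26] [ 0.07 -0.58 -0.  ] 24.5167
```

Grip width doesn't change with depth, so the grip is sound. Now I'll swing the lid along its arc.

```bash
cat >> h.py <<'E'
P=np.radians(4.9);U=np.array([np.cos(P),np.sin(P)])
def arc(th):
    t=np.radians(th); dr=215*(1-np.cos(t))+5*np.sin(t); dz=215*np.sin(t)+5*(np.cos(t)-1)
    return (*(np.array([434.1,-306.])+U*dr),68.5+dz)
E
python3 - <<'E'
from h import *
from bench import robot
np.set_printoptions(precision=2,suppress=True)
for th in range(5,61,5):
    s=robot.move_linear(arc(th),None,50,f_stop=30)
    print(th,s,robot.current_contact_force(),robot.current_ft_torque(),robot.current_gripper_width()*93)
    if s: break
robot.sleep(.3)
print(robot.current_tcp_pos(),arc(60),robot.current_finger_force(),robot.current_t())
d=robot.get_image("scene");cv2.imwrite("pics/s3.png",d["img"])
E
```

```text
5 False [ 3.25  0.16 -1.94] [-0.04 -0.31 -0.09] 11.00492839573704
10 False [ 1.98 -1.51 -2.55] [-0.13 -0.14 -0.11] 11.199074710152376
15 False [-0.74 -0.69 -2.53] [-0.35  0.4  -0.06] 11.164351038757879
20 False [-5.24 -2.62 -1.38] [-0.46  0.96 -0.03] 10.832191469592876
25 False [-5.51 -3.02  0.19] [-0.47  1.13 -0.04] 10.96526324344909
30 False [-7.1  -2.53  2.12] [-0.49  1.46 -0.03] 11.130211303873818
35 False [-8.38 -2.28  3.23] [-0.44  1.75 -0.04] 10.935300064286272
40 False [-10.19  -2.26   6.46] [-0.42  2.14 -0.1 ] 10.843875305682127
45 False [-12.13  -1.7    9.43] [-0.38  2.39 -0.01] 11.185485764210666
50 False [-13.13  -0.99  12.54] [-0.31  2.53 -0.07] 10.887196290641015
55 False [-10.99  -1.3   13.18] [-0.19  1.91  0.02] 11.248764819065137
60 False [-7.38 -1.43 10.93] [-0.35  1.52 -0.02] 11.286509867845933
[ 545.01 -297.29  255.21] (np.float64(545.5214210277347), np.float64(-296.4478146359827), np.float64(252.1954618136543)) 29.993411600589752 31.1167
```

View pics/s3.png

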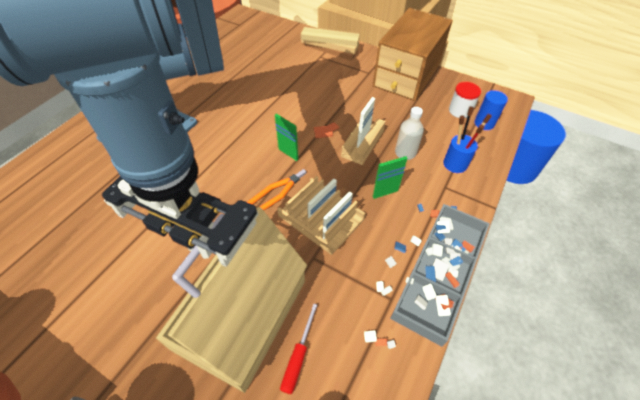

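```bash
python3 - <<'E'
from h import *
from bench import robot
np.set_printoptions(precision=0,suppress=True)
V=np.array([-U[1],U[0]]);H=np.array([434.1,-306])+U*215
def pt(r,y,h,th): # r from hinge, h above hinge axis in lid frame
    t=np.radians(th); return [*(H+U*(-r*np.cos(t)+h*np.sin(t))+V*y),80.5+r*np.sin(t)+h*np.cos(t)]
d=robot.get_image("scene"); im=d["img"].copy()
for th,c in [(50,(255,0,0)),(60,(0,0,255)),(70,(0,200,0))]:
    q=proj(d,[pt(*a,th) for a in [(215,-49,5),(215,49,5),(170,-49,5),(170,-120,10),(170,120,10),(0,-120,10),(0,120,10)]]); print(th,q.tolist())
E
```

```text
50 [[167.5185759048487, 271.1108340354996], [206.67048740585176, 220.57402959036986], [189.8750536663512, 288.5804700032019], [160.88540124770157, 331.67264868397933], [250.0160593611385, 206.4002735921932], [241.56270771135556, 385.93100093123047], [307.1998433370775, 264.26879178098955]]
60 [[180.469959589707, 273.4830949993421], [220.162762616858, 220.52202531853308], [200.54978369283538, 291.06261594488217], [171.74691600858648, 336.3573603678264], [261.39927701345914, 206.33729918697958], [242.23097342361757, 386.38846574839806], [307.67047168240504, 264.79629149777145]]
70 [[197.7521270800136, 278.84291615552996], [237.34128488089544, 223.33438394853758], [214.16827357519128, 295.67517931726775], [185.90444950626988, 343.1913892317644], [274.96252867465466, 208.36505398326736], [242.77395613350834, 386.7849505153359], [308.02125923670053, 265.30490118975285]]
```

The bow corner at about (179,273) and leg root at (200,291) match the projection for a 60° lid. The tile still stands in the groove, so I'm handing in.

```bash
python3 - <<'E'
from bench import robot
robot.sleep(1.0)
a=robot.current_tcp_pos();robot.sleep(.5)
print(robot.current_tcp_pos()-a,robot.current_finger_force(),robot.current_contact_force(),robot.current_t())
print(robot.hand_in())
E
```

```text
[0.0105365  0.00738885 0.0025352 ] 29.99350368976593 [-7.69191236 -1.56918157 11.42929713] 32.7167
the job is handed in; nothing more can be done
None
```

The tall tile stands released in the stand's groove and the gripper is holding the chest lid still at about 60 degrees; I handed the job in at about 33 s, and no verdict came back.

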